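Tip a battery tube until the first cell peeps out

ROBOT

A 6-joint arm with a two-finger parallel gripper is mounted at the origin on a cart in front of the work surface, level with it; the furniture and walls round the work are solid. World frame = base frame: x ahead of the robot, y to its left, z up, the work surface at z = 0. Lengths are in m, angles in rad, forces in N, time in s.
With the tool pointing down it reaches from about 0.35 to 0.775 m from the base axis. Payload 7.3 kg.
Tool frame: the origin (TCP) lies on the centre line of the jaws, within the pads' length; the fingertips stand 17 mm ahead of it and the grasp point (between the pads) lies 2 mm behind it (robot.tip_extent is the distance from the TCP to the fingertips, in m); z points along the fingers, y is the line along which they close (so a half turn about z gives the same grasp; the last joint's range is limited). The gripper opens to 92 mm and grips with 3 to 60 N. Pads are 19 mm wide; open, the fingers measure 130 mm over their backs; the gripper's body (75 mm by 190 mm) begins 47 mm behind the grasp point.
Start: joints at [0.963, 0.342, 1.524, -0, 1.275, -0.146], TCP at [0.234, 0.47, 0.216] pointing down, gripper open.
Joint ranges: [-2.53, 2.53], [-0.77, 2.02], [0.04, 2.7], [-1, 4.14], [0.28, 2.66], [-3.11, 3.11]. Speed limits (rad/s): [2.57, 2.57, 3.14, 3.14, 3.14, 3.14].

INTERFACE

Orientations are given as [roll, pitch, yaw] about the fixed x, y, z axes, in that order (R = Rz(yaw) Ry(pitch) Rx(roll)).
In Python, from cell import robot gives the robot as it stands.
- The arm moves only by the tool step_arm, never from a script. Its argument "motion" is a list of rows, each a list of 2 entries, a list of its own where there are three numbers: the shift along the tool's x, y, z in units of 60 mm (1.0 is 60 mm), then the turn about the tool's z in rad. In form: [[[x, y, z], spin], ...]. A call has 1 to 10 rows; each row is the pose to reach, as a shift and turn from the pose commanded when the call began, along the tool's axes at that moment; what a row does not reach only later rows make up. A row lasts 1/8 s, in which the tool goes at most 62.5 mm and 10.7 degrees, less where a joint would pass 70% of its speed; a pose out of reach is approached as far as the arm can. A call with a gripper value outside its range is refused whole. "hand" is the closure in counts, from 0 (fully open) to 255 (shut), set as the call begins (left out, the last holds). The fingers move at their own pace and stop on an object; "squeeze" is the grip in N (left out, the last holds). Time passes only in rows, so rows that repeat a pose let the fingers close. It gives the time, the measured TCP pose, the force, the opening and the grip force at its end, in the units of the state.
- robot.observe(): the state, without advancing time (a new reading comes with each control period).
- robot.read_camera(name): name is "scene" or "side" or "wrist"; returns a dict with "pixels" (384x512x3 uint8, red, green, blue), "intrinsics" (3x3 intrinsics, pixels), "xyz" and "rotation" of the camera in the world; the wrist camera has in their place "T_tool_cam" (4x4, takes a point from camera to tool coordinates, whose origin is the TCP and whose axes are the flange's). Camera axes: x right, y up, looking along -z (the intrinsics and any distortion apply to the point x, -y, -z); pixel columns grow to the right and rows downward; lengths in m; the calibration is good to about 2 mm. A picture is of the moment at which its call begins: read the wrist's pose just before it. There is no depth.
- robot.hand_in(): hands the job in; it is judged then, once.
The state is a dict: "time": time; "qpos": joint angles; "qvel": joint speeds; "joint_efforts": joint torques, N m; "tool_pos": TCP position; "tool_rot": TCP orientation; "contact_force": force on the tool from outside, world axes, zero at the start; "torque": the same for the moment, N m; "opening": finger opening in m; "grip_force": force on a finger pad.
Only numpy, scipy, OpenCV 4.12 (cv2) and the standard library are available. Lean on these libraries where they do the work, as an engineer would, in place of code of your own. Each camera call takes 0.05 s, during which the arm holds its last target. There are 200 camera calls.

TASK

Get the next battery ready to be pulled from the clear square tube: lift the tube out of its blue holder, slowly tip its open end down until the cells slide and the first one stands about a centimetre out of the mouth, and stop it there so that no cell falls out. Then lay the tube back in both forks of the holder, the same way round, with that cell still peeping out and the others inside, and leave the bottle, paper roll and eraser beside it untouched.

Things in the scene. Friction and masses are not known exactly. Their poses are not given: they have to be found in the camera images.
- holder: blue holder fixed to the desk; base 70 x 210 x 10 mm along its y; origin on the desk under its centre, z up. Two forks at y = -75 and +75 mm, each 14 mm thick; seats 40 mm above the desk, slots 29 mm wide in x, straight to 55 mm height, flared above, tips at 73 mm. Between the forks only the base lies under the tube, so its middle can be gripped from above
- tube: clear square tube 25 x 240 x 25 mm (x, y, z), about 100 g, lying level along the holder's y in both forks. Bore 18 x 18 mm; 8 mm sight slot along the top. Orange closed plug at +y, open mouth with thin orange rim at -y. Black rubber grip band at the middle, 27.4 mm wide in x, 34 mm long. Origin at the tube's centre, 52.5 mm above the desk when seated. Holds three loose cells in a row
- tube_mouth (a point): centre of the open mouth in the plane of the rim, 120 mm from the tube's origin; axes as the tube's, -y points out. The cells slide only once the mouth is tipped down 15 to 30 degrees (friction differs from run to run); then they speed up until the tube is tipped back some degrees; they stay put when it is level
- cell_1: first cell, nearest the mouth: black and gold AA battery 14 x 50.5 x 14 mm along y, about 50 g, on the bore's floor. Origin at the centre of its underside. Its nose starts 25 to 60 mm behind the rim. Drops out once over half of it is outside
- cell_1_nose (a point): centre of the first cell's front end (the end towards the mouth)
- cell_2: second cell, just behind the first, same size, mass and origin. All three slide together
- cell_3: third cell, just behind the second, same size, mass and origin
- correction_bottle: small white and blue correction bottle with black cap, 32 x 32 x 76 mm; stands beside the holder and must stay where it is. Loose; origin at the centre of its underside
- paper_roll: standing white receipt paper roll, 41 x 41 x 57 mm; stands beside the holder and must stay where it is. Loose; origin at the centre of its underside
- eraser_block: small blue and white eraser, 19 x 42 x 11 mm; stands beside the holder and must stay where it is. Loose; origin at the centre of its underside
Mind the look-alikes: they are no part of the job. There is more than one size of the holder; the one meant has the size given above.

How it is judged:
On the way, in this order (a step that is already met when the one before it is completed fails the run):
1. the tube is lifted clear of the holder, all cells still inside (height (world z) of tube above 0.085 m and y of cell_1_nose in the frame of tube_mouth above 0 m), for 0.2 s.
2. still lifted off the holder, the first cell stands 3 to 20 mm out of the mouth and is stopped there (height (world z) of tube above 0.065 m and y of cell_1_nose in the frame of tube_mouth between -0.02 and -0.003 m), for 0.3 s.
At the end, for the whole second after the job is handed in: Tube released, at rest in both forks, mouth the way it started (within 20 mm lengthwise of the holder's middle, level and aligned within 3.4 degrees); first cell stands 3 to 20 mm out of the mouth, the other two lie inside behind it; bystanders not moved over 15 mm (x of tube in the frame of holder between -0.006 and 0.006 m and y of tube in the frame of holder between -0.02 and 0.02 m and z of tube in the frame of holder between 0.048 and 0.057 m and y of tube_mouth in the frame of holder below -0.08 m and angle between tube's own z axis and vertical below 0.06 rad and angle between the y axis of tube and the y axis of holder, either way round below 0.06 rad and y of cell_1_nose in the frame of tube_mouth between -0.02 and -0.003 m and x of cell_1 in the frame of tube between -0.006 and 0.006 m and z of cell_1 in the frame of tube between -0.016 and -0.002 m and x of cell_2 in the frame of tube between -0.006 and 0.006 m and z of cell_2 in the frame of tube between -0.016 and -0.002 m and x of cell_3 in the frame of tube between -0.006 and 0.006 m and z of cell_3 in the frame of tube between -0.016 and -0.002 m and y of cell_2 in the frame of tube_mouth above 0.02 m and y of cell_3 in the frame of tube_mouth above 0.06 m and linear speed of each of tube, cell_1 below 0.01 m/s); the robot touches nothing.
It fails at once if a cell falls out of the tube (y of cell_1_nose in the frame of tube_mouth below -0.036 m or y of cell_2 in the frame of tube_mouth below 0 m).
It fails at once if a bystander beside the holder is moved or knocked over (distance of any of correction_bottle, paper_roll, eraser_block from where it was at the start of the episode above 0.015 m or angle between any of correction_bottle, paper_roll, eraser_block's own z axis and vertical above 0.3 rad).
It also fails if it takes over 64 s, if anything falls off the work surface, if the arm or the gripper's body presses on something with over 40 N, if the wrist force passes 120 N, or if a joint passes its speed limit or range.

## Working session

There is one attempt and no reset: what is moved stays moved. The work goes in short steps, Python scripts to look and compute and a tool call to move; the robot and the scene stay as the last step left them, time stands still between calls to the robot, and variables do not carry over. Pictures are saved under pics/ and viewed, at most 10 in all, crops included, and the job is handed in when it is done.

Besides the shell and the picture viewer there is one more tool, called after ">>>" as name([rows], argument=value, ...), one row to a line, values as JSON. step_arm: Moves the arm, as the interface text tells. Its arguments: {"type":"object","properties":{"motion":{"type":"array"},"hand":{"type":"number"},"squeeze":{"type":"number"}},"required":["motion"]}

```bash
ls; mkdir -p pics; python3 - <<'E'
from cell import robot
import cv2,numpy as np
print(robot.observe())
for n in("scene","side","wrist"):
    c=robot.read_camera(n); cv2.imwrite(f"pics/{n}0.png",c["pixels"][:,:,::-1]); np.savez(f"{n}0.npz",**c)
    print(n,{k:np.round(v,4).tolist() for k,v in c.items() if k!="pixels"})
a=[cv2.imread(f"pics/{n}0.png") for n in("scene","side")]
cv2.imwrite("pics/both.png",cv2.resize(np.vstack(a),(400,600),interpolation=cv2.INTER_AREA))
E
```

```text
pics
{'time': 0.0, 'qpos': array([ 9.63015233e-01,  3.42740209e-01,  1.52501875e+00, -1.94465891e-05,
        1.27538848e+00, -1.45963236e-01]), 'qvel': array([-7.73116030e-06,  1.04160941e-04,  1.10441129e-04, -2.99649811e-04,
       -2.17133636e-03, -9.79289515e-04]), 'joint_efforts': array([-9.16392273e-04, -4.31242132e+01, -2.44215381e+01,  7.18252128e-02,
        5.59131510e-02, -1.86590946e-04]), 'tool_pos': array([0.23365194, 0.46966818, 0.21523529]), 'tool_rot': array([-3.14005169e+00, -2.07739022e-04,  2.67978031e+00]), 'contact_force': array([-0.0905808 , -0.14707956,  0.17643951]), 'torque': array([0.02152794, 0.02725926, 0.0475944 ]), 'grip_force': 0.0, 'opening': 0.0922215476694597}
scene {'intrinsics': [[381.2798, 0.0, 258.3287], [0.0, 381.2798, 190.5667], [0.0, 0.0, 1.0]], 'xyz': [0.2291, -0.4351, 0.6752], 'rotation': [0.758, -0.0115, -0.5876]}
side {'intrinsics': [[488.4205, 0.0, 255.345], [0.0, 488.4205, 190.1801], [0.0, 0.0, 1.0]], 'xyz': [0.4282, -0.7406, 0.7442], 'rotation': [0.8812, -0.0185, -0.1566]}
wrist {'intrinsics': [[270.3412, 0.0, 260.2682], [0.0, 270.3412, 194.6541], [0.0, 0.0, 1.0]], 'T_tool_cam': [[0.001, 0.9673, 0.2535, 0.0691], [1.0, -0.0006, -0.0018, -0.0008], [-0.0016, 0.2535, -0.9673, -0.1685], [0.0, 0.0, 0.0, 1.0]]}
```

View pics/scene0.png

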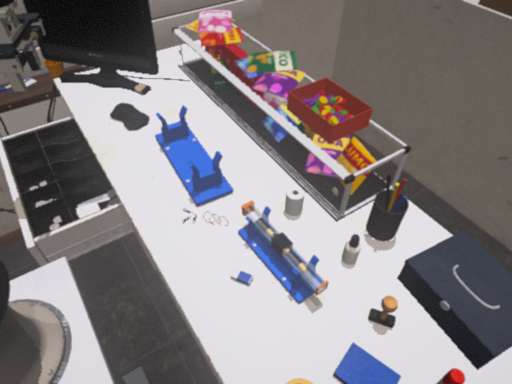

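View pics/side0.png

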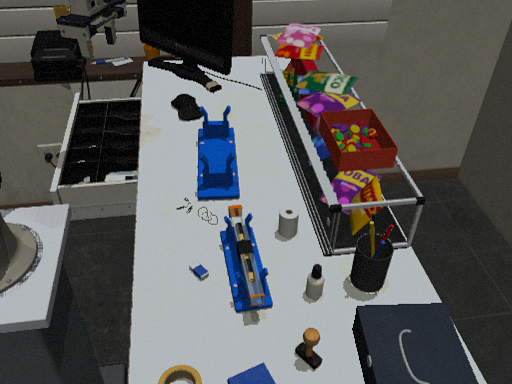

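Scene (512x384): the tube lies in the small blue holder at about (283,252), with orange ends at (250,208) and (318,287) and the black band at (282,241). A bigger empty holder, a look-alike, stands at (193,160). Paper roll (294,203), bottle (351,250) and eraser (243,277) are beside the tube's holder. In the side view the tube runs from (235,212) to (256,298). The holder carrying the tube should be the one meant, so I'll check its size.

```bash
cat > h.py <<'E'
import numpy as np,cv2
from scipy.spatial.transform import Rotation as R
def rpy(v): return R.from_euler('xyz',v).as_matrix()
def load(n): 
    d=np.load(n+'.npz'); return {k:d[k] for k in d.files}
def pose(c,st=None):
    if 'T_tool_cam' in c:
        T=c['T_tool_cam'];Rt=rpy(st['tool_rot']); return Rt@T[:3,:3], st['tool_pos']+Rt@T[:3,3]
    return rpy(c['rotation']),np.array(c['xyz'])
def ray(c,px,st=None):
    Rc,t=pose(c,st);p=np.linalg.inv(c['intrinsics'])@[px[0],px[1],1]
    return t,Rc@[p[0],-p[1],-p[2]]
def plane(c,px,z,st=None):
    t,d=ray(c,px,st);return t+d*(z-t[2])/d[2]
def tri(r1,r2):
    A=np.stack([r1[1],-r2[1]],1);s=np.linalg.lstsq(A,r2[0]-r1[0],rcond=None)[0]
    a=r1[0]+s[0]*r1[1];b=r2[0]+s[1]*r2[1];return (a+b)/2,np.linalg.norm(a-b)
def blobs(c,lo,hi,amin=15):
    h=cv2.cvtColor(c['pixels'],cv2.COLOR_RGB2HSV);m=cv2.inRange(h,np.array(lo),np.array(hi))
    n,l,s,ce=cv2.connectedComponentsWithStats(m)
    return [(int(s[i,4]),np.round(ce[i],1).tolist(),s[i,:4].tolist()) for i in range(1,n) if s[i,4]>=amin]
E
python3 - <<'E'
from h import *
S,D=load('scene0'),load('side0')
for n,c in(('scene',S),('side',D)):
    print(n,'orange',blobs(c,(8,140,110),(20,255,255)))
    print('blue',blobs(c,(105,150,60),(125,255,255),60))
a=(250,208);b=(318,287)
for p in((250,208),(281,241),(318,287)): print(plane(S,p,.06))
for p in((235,212),(245,248),(256,298)): print('side',plane(D,p,.06))
for p in((294,215),(351,262),(243,279)): print('obj S',plane(S,p,0.0))
for p in((288,234),(314,296),(199,272)): print('obj D',plane(D,p,0.0))
# big holder base corners in scene
for p in((157,148),(178,143),(232,186),(193,202)): print('big',plane(S,p,.01))
for p in((239,232),(258,222),(322,290),(300,301)): print('small',plane(S,p,.01))
def crop(c,x0,y0,x1,y1,s): return cv2.resize(c['pixels'][y0:y1,x0:x1,::-1],None,fx=s,fy=s,interpolation=cv2.INTER_CUBIC)
cv2.imwrite('pics/crop1.png',np.hstack([crop(S,225,185,345,315,3.3),crop(D,195,190,315,320,3.3)]))
E
```

```text
scene orange [(24, [194.6, 27.3], [190, 23, 8, 8]), (80, [233.4, 34.5], [228, 28, 14, 14]), (29, [202.7, 34.6], [200, 33, 8, 5]), (30, [227.1, 39.9], [223, 33, 13, 12]), (40, [210.0, 41.5], [204, 39, 11, 7]), (17, [218.1, 56.9], [216, 54, 5, 7]), (38, [261.6, 57.6], [256, 55, 12, 7]), (66, [50.4, 63.2], [44, 60, 16, 7]), (38, [251.9, 68.4], [248, 66, 8, 6]), (45, [53.9, 72.4], [50, 68, 9, 10]), (41, [338.6, 99.0], [335, 95, 8, 10]), (57, [324.0, 109.9], [316, 103, 19, 16]), (21, [331.8, 122.4], [328, 117, 11, 9]), (37, [308.4, 131.1], [305, 126, 9, 12]), (231, [356.1, 153.9], [343, 137, 31, 32]), (85, [347.0, 164.0], [341, 156, 13, 18]), (59, [356.8, 183.7], [350, 175, 17, 20]), (31, [247.2, 204.4], [243, 202, 10, 6]), (16, [322.8, 284.0], [318, 281, 10, 8]), (27, [390.0, 299.0], [386, 297, 9, 5])]
blue [(1443, [189.1, 159.1], [163, 130, 54, 63]), (353, [212.7, 191.9], [194, 177, 38, 27]), (347, [271.1, 265.3], [249, 241, 43, 50]), (65, [298.3, 296.3], [294, 291, 10, 11]), (1336, [365.7, 370.2], [335, 348, 64, 36])]
side orange [(28, [282.3, 45.6], [279, 43, 9, 6]), (66, [308.9, 50.1
[... 878 characters left out ...]

side [ 0.52299633 -0.09305024  0.06      ]
side [ 0.52523528 -0.21388698  0.06      ]
obj S [ 0.61583488 -0.0166913   0.        ]
obj S [ 6.38067615e-01 -1.82576380e-01  1.11022302e-16]
obj S [ 4.29324003e-01 -9.32814208e-02  1.11022302e-16]
obj D [ 0.62926854 -0.00792215  0.        ]
obj D [ 0.64373449 -0.17867182  0.        ]
obj D [ 0.43173509 -0.08845803  0.        ]
big [0.44429913 0.3629265  0.01      ]
big [0.50033433 0.35157486 0.01      ]
big [0.53945315 0.13230398 0.01      ]
big [0.43661837 0.1372248  0.01      ]
small [0.48045133 0.00432804 0.01      ]
small [0.53048861 0.00486755 0.01      ]
small [ 0.54109563 -0.20233598  0.01      ]
small [ 0.49138    -0.19711918  0.01      ]
```

View pics/crop1.png

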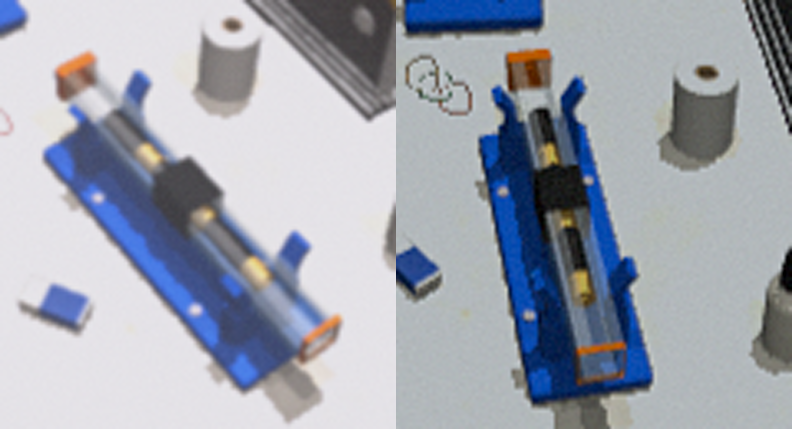

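The target is the small holder at about (0.52,-0.10) with the tube in it. Its base measures about 207 mm long, and the other holder is over 225 mm, 100 mm wide and empty. The mouth is the -y end, at crop left (320,340) and right (600,365). The cells' gold nose is about 35 mm behind it.

The tool can't tilt, so I'll tip the tube this way: 
1. Lift it at the band.
2. Set it back down.
3. Grip the plug end loosely and raise it, with the mouth side pivoting on its fork.

First I'll go above the tube for a wrist view.

>>> step_arm([
  [[-8.5,-6.4,0.25],1.065],
  [[-8.5,-6.4,0.25],1.065],
  [[-8.5,-6.4,0.25],1.065],
  [[-8.5,-6.4,0.25],1.065],
  [[-8.5,-6.4,0.25],1.065],
  [[-8.5,-6.4,0.25],1.065],
  [[-8.5,-6.4,0.25],1.065],
  [[-8.5,-6.4,0.25],1.065],
  [[-8.5,-6.4,0.25],1.065],
  [[-8.5,-6.4,0.25],1.065],
], hand=60)

```text
time: 1.4
tool_pos: [0.5139, -0.0908, 0.2011]
tool_rot: [3.142, -0.0, 1.614]
contact_force: [0.8, 0.7, -0.4]
opening: 0.0705
grip_force: 0.0
```

```bash
python3 - <<'E'
from cell import robot
from h import *
st=robot.observe(); c=robot.read_camera('wrist'); np.savez('w1.npz',**c)
cv2.imwrite('pics/w1.png',c['pixels'][:,:,::-1])
print(st['tool_pos'],st['tool_rot'],st['opening'])
for b in blobs(c,(6,120,90),(20,255,255),30): print('or',b,plane(c,b[1],.065,st).round(4))
for b in blobs(c,(105,150,50),(125,255,255),100): print('bl',b)
for b in blobs(c,(0,0,0),(180,255,45),300): print('dark',b,plane(c,b[1],.066,st).round(4))
E
```

```text
[ 0.5138636  -0.09084385  0.20105454] [ 3.14155749e+00 -3.41113432e-04  1.61442263e+00] 0.07049628801595305
or (236, [267.2, 80.4], [255, 76, 25, 11]) [0.515  0.0216 0.065 ]
or (879, [499.7, 135.9], [485, 95, 27, 75]) [ 0.7738 -0.0238  0.065 ]
or (48, [452.9, 151.8], [450, 143, 7, 16]) [ 0.7262 -0.0433  0.065 ]
or (133, [135.1, 260.0], [132, 239, 8, 41]) [ 0.3616 -0.1932  0.065 ]
or (156, [385.4, 260.6], [382, 240, 7, 40]) [ 0.6724 -0.1801  0.065 ]
bl (1857, [247.9, 167.2], [240, 96, 15, 149])
bl (1555, [284.1, 166.0], [278, 96, 15, 148])
dark (1703, [454.0, 18.6], [427, 0, 61, 53]) [0.6971 0.0867 0.066 ]
dark (569, [9.5, 56.3], [0, 23, 27, 63]) [0.2502 0.0326 0.066 ]
dark (448, [449.5, 122.0], [436, 104, 27, 44]) [ 0.7146 -0.0116  0.066 ]
dark (490, [266.2, 189.8], [256, 177, 21, 26]) [ 0.5198 -0.096   0.066 ]
dark (4123, [425.3, 245.9], [362, 207, 132, 87]) [ 0.7174 -0.1577  0.066 ]
dark (22897, [186.0, 294.4], [0, 220, 512, 137]) [ 0.4239 -0.2386  0.066 ]
dark (418, [371.8, 367.9], [362, 353, 19, 31]) [ 0.6796 -0.3444  0.066 ]
dark (430, [504.3, 369.6], [494, 353, 18, 31]) [ 0.8648 -0.339   0.066 ]
dark (453, [461.0, 370.2], [450, 354, 26, 30]) [ 0.8047 -0.3428  0.066 ]
```

View pics/w1.png

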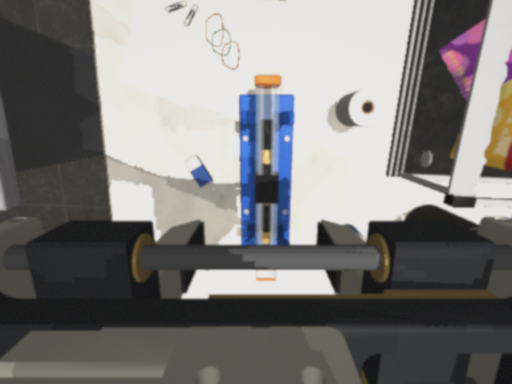

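The wrist view shows the plug at (267,80), the band at (266,190) and the mouth at (266,277). The tube is parallel to the jaws' plane, and its band centre is about (0.520,-0.096). I'll descend on the band.

>>> step_arm([
  [[-0.09,0.1,0.8],0],
  [[-0.09,0.1,1.6],0],
  [[-0.09,0.1,2.2],0],
  [[-0.09,0.1,2.47],0],
  [[-0.09,0.1,2.47],0],
])

```text
time: 2.08
tool_pos: [0.5184, -0.0934, 0.0517]
tool_rot: [-3.138, -0.001, 1.615]
contact_force: [-0.5, -0.4, 0.2]
opening: 0.0698
grip_force: 0.0
```

>>> step_arm([
  [[0,0,0],0],
  [[0,0,0],0],
  [[0,0,0],0],
  [[0,0,0],0],
  [[0,0,0],0],
  [[0,0,0],0],
], hand=200, squeeze=30)

```text
time: 2.82
tool_pos: [0.5203, -0.0943, 0.0543]
tool_rot: [3.14, 0.001, 1.615]
contact_force: [-5.0, -1.0, 11.7]
opening: 0.0211
grip_force: 9.3
```

```bash
python3 - <<'E'
from cell import robot
from h import *
print(robot.observe())
ims=[]
for n,b in(('scene',(225,150,345,300)),('side',(175,150,325,320))):
    c=robot.read_camera(n); x0,y0,x1,y1=b
    ims.append(cv2.resize(c['pixels'][y0:y1,x0:x1,::-1],(390,500),interpolation=cv2.INTER_CUBIC))
cv2.imwrite('pics/g1.png',np.hstack(ims))
E
```

```text
{'time': 2.825, 'qpos': array([-3.24174212e-01,  5.33401715e-01,  1.72022888e+00, -1.03474895e-04,
        8.85903484e-01, -3.68264904e-01]), 'qvel': array([-0.00346606, -0.00696625,  0.00388578, -0.00701305,  0.02077551,
       -0.00107989]), 'joint_efforts': array([ 4.07455824e-01, -3.98404312e+01, -1.69455242e+01,  3.80245233e-01,
       -1.30465686e+00, -1.31852060e-02]), 'tool_pos': array([ 0.52028503, -0.09426037,  0.05430004]), 'tool_rot': array([3.13970100e+00, 8.15970893e-04, 1.61495162e+00]), 'contact_force': array([-5.04727456, -1.01379455, 11.72013303]), 'torque': array([-0.11444374,  0.74016264, -0.02281185]), 'grip_force': 9.340193434863977, 'opening': 0.021125701878407687}
```

View pics/g1.png

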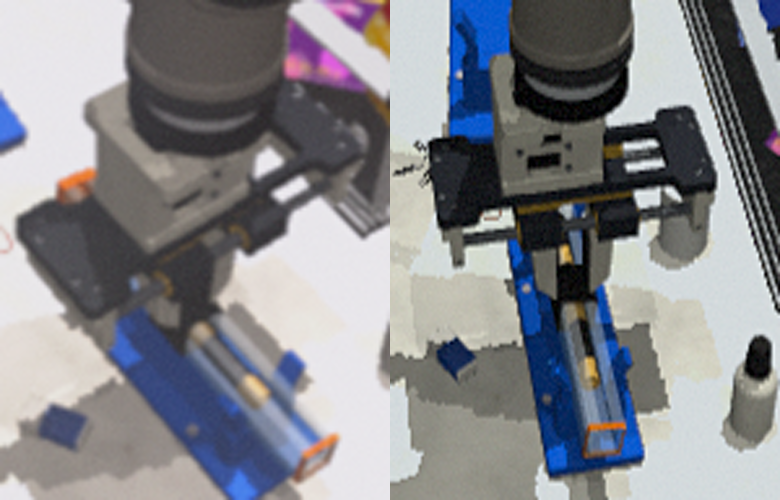

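The jaws are around the band with the tube still seated. I'll close firmly and lift.

>>> step_arm([
  [[0,0,0],0],
  [[0,0,0],0],
  [[0,0,0],0],
  [[0,0,-0.2],0],
  [[0,0,-0.4],0],
  [[0,0,-0.6],0],
  [[0,0,-0.8],0],
  [[0,0,-0.8],0],
  [[0,0,-0.8],0],
], hand=255, squeeze=30)

```text
time: 4.05
tool_pos: [0.5194, -0.0938, 0.1008]
tool_rot: [-3.141, -0.0, 1.615]
contact_force: [-0.4, 0.8, -2.4]
opening: 0.0083
grip_force: 30.0
```

```bash
python3 - <<'E'
from cell import robot
from h import *
ims=[]
st=robot.observe(); print(st['tool_pos'],st['contact_force'],st['torque'],st['opening'],st['grip_force'])
for n,b in(('scene',(225,150,345,300)),('side',(175,150,325,320))):
    c=robot.read_camera(n); np.savez(n+'1.npz',**c);x0,y0,x1,y1=b
    for q in blobs(c,(8,140,110),(20,255,255),12):
        if x0<q[1][0]<x1 and 190<q[1][1]<y1: print(n,q)
    ims.append(cv2.resize(c['pixels'][y0:y1,x0:x1,::-1],(390,500),interpolation=cv2.INTER_CUBIC))
cv2.imwrite('pics/g2.png',np.hstack(ims))
E
```

```text
[ 0.5194159  -0.09384383  0.1008413 ] [-0.39477903  0.77173116 -2.41000027] [-0.0715861   0.06187323  0.01140012] 0.00826971736914052 29.986499212682247
scene (17, [328.6, 267.9], [324, 265, 10, 7])
side (29, [261.4, 276.2], [254, 275, 16, 3])
```

View pics/g2.png

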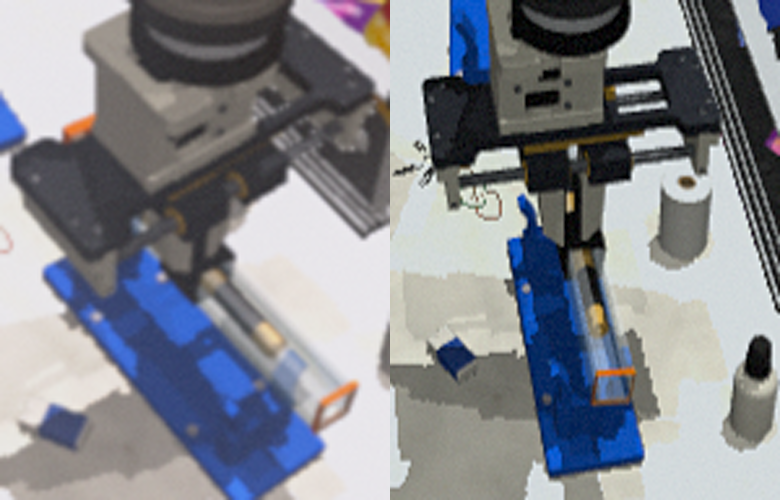

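The tube is lifted level with 2.4 N of weight on the tool and the cells inside. The nose is at crop right (597,325), well behind the rim at (613,370). Next I'll set it back 20 mm toward the plug side, so the mouth fork supports it nearer the mouth.

>>> step_arm([
  [[0.17,0,0],0],
  [[0.33,0,0],0],
  [[0.33,0,0.2],0],
  [[0.33,0,0.4],0],
  [[0.33,0,0.6],0],
  [[0.33,0,0.75],0],
  [[0.33,0,0.78],0],
  [[0.33,0,0.78],0],
])

```text
time: 5.15
tool_pos: [0.5123, -0.0738, 0.0523]
tool_rot: [-3.128, -0.003, 1.615]
contact_force: [-16.7, -1.3, 7.2]
opening: 0.009
grip_force: 30.1
```

>>> step_arm([
  [[0,0,0],0],
  [[0,0,0],0],
  [[0,0,0],0],
  [[0,0,0],0],
  [[0,0,-0.4],0],
  [[0,0,-1.0],0],
  [[0.6,0,-1.0],0],
  [[1.27,0,-1.0],0],
  [[1.27,0,-1.0],0],
], hand=60)

```text
time: 6.28
tool_pos: [0.515, 0.0038, 0.1138]
tool_rot: [-3.141, -0.0, 1.618]
contact_force: [-0.6, -1.0, 0.2]
opening: 0.0703
grip_force: 0.0
```

```bash
python3 - <<'E'
from cell import robot
from h import *
ims=[]
st=robot.observe(); print(st['tool_pos'],st['contact_force'],st['opening'])
c=robot.read_camera('wrist');np.savez('w2.npz',**c)
for b in blobs(c,(6,120,90),(20,255,255),30): print('or',b,plane(c,b[1],.065,st).round(4))
ims.append(cv2.resize(c['pixels'][:,:,::-1],(400,300)))
for n,b in(('scene',(225,150,345,310)),('side',(175,150,325,320))):
    c=robot.read_camera(n); np.savez(n+'2.npz',**c);x0,y0,x1,y1=b
    for q in blobs(c,(8,140,110),(20,255,255),12):
        if x0<q[1][0]<x1 and 190<q[1][1]<y1: print(n,q,plane(c,q[1],.062).round(4))
    ims.append(cv2.resize(c['pixels'][y0:y1,x0:x1,::-1],(200,300),interpolation=cv2.INTER_CUBIC))
cv2.imwrite('pics/g3.png',np.hstack(ims))
E
```

```text
[0.51504856 0.00378924 0.11378342] [-0.5955825  -0.97350841  0.19028682] 0.07029206188383799
or (500, [265.8, 160.4], [246, 154, 40, 14]) [0.5164 0.0436 0.065 ]
or (110, [135.0, 259.8], [133, 239, 7, 41]) [ 0.4053 -0.0499  0.065 ]
or (140, [385.5, 261.1], [383, 243, 6, 37]) [ 0.6273 -0.0405  0.065 ]
scene (19, [244.4, 196.3], [241, 195, 8, 4]) [0.5218 0.0463 0.062 ]
side (37, [235.6, 199.1], [230, 197, 12, 6]) [0.5229 0.0506 0.062 ]
side (28, [256.7, 284.6], [249, 283, 16, 5]) [ 0.5308 -0.1864  0.062 ]
```

View pics/g3.png

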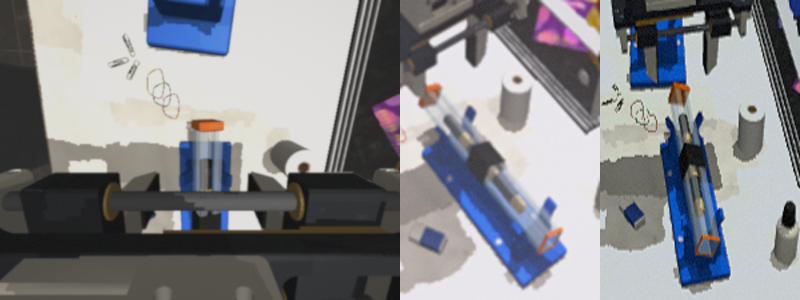

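```bash
python3 - <<'E'
from h import *
ims=[]
for n,b in(('scene2',(230,185,335,305)),('side2',(210,190,300,305))):
    c=load(n);x0,y0,x1,y1=b
    ims.append(cv2.resize(c['pixels'][y0:y1,x0:x1,::-1],(400,500),interpolation=cv2.INTER_CUBIC))
cv2.imwrite('pics/g4.png',np.hstack(ims))
E
```

```text
(no output)
```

View pics/g4.png

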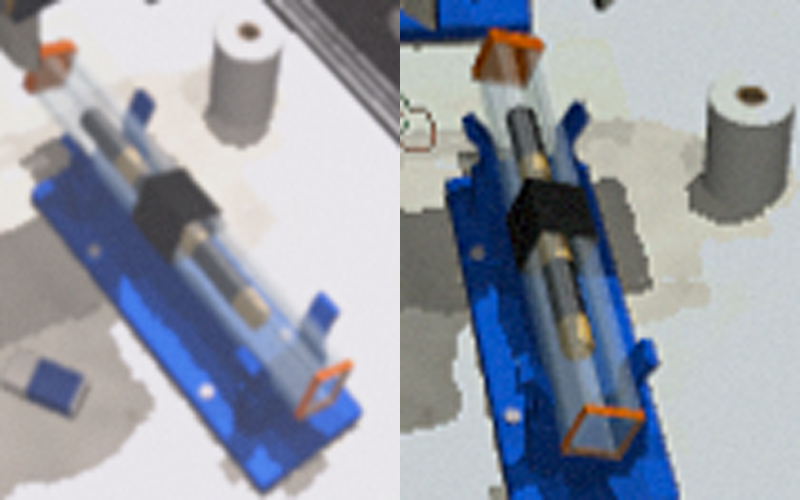

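```bash
cat >> h.py <<'E'
def base(c,st,rows):
    h=cv2.cvtColor(c['pixels'],cv2.COLOR_RGB2HSV);m=cv2.inRange(h,np.array((105,140,40)),np.array((125,255,255)))
    for r in rows:
        x=np.where(m[r,200:330])[0]+200
        if len(x)>4:
            a,b=plane(c,(x.min()-.5,r),.01,st),plane(c,(x.max()+.5,r),.01,st); print(r,x.min(),x.max(),a[:2].round(4),b[:2].round(4),'mid',((a+b)/2)[:2].round(4),'w',np.linalg.norm(a-b).round(4))
E
python3 - <<'E'
from h import *
st1=dict(tool_pos=np.array([.51386,-.09084,.20105]),tool_rot=np.array([3.14156,-.00034,1.61442]))
base(load('w1'),st1,range(94,220,14))
st2=dict(tool_pos=np.array([.51505,.00379,.11378]),tool_rot=np.array([-3.141,0,1.618]))
base(load('w2'),st2,range(176,230,8))
# rim / plug edges lifted and placed, by orange mask end points
for n in('scene1','side1','scene2','side2'):
    c=load(n);h=cv2.cvtColor(c['pixels'],cv2.COLOR_RGB2HSV);m=cv2.inRange(h,np.array((5,110,80)),np.array((22,255,255)))
    for r in((225,180,260,220),(240,255,340,310)):
        s=np.argwhere(m[r[1]:r[3],r[0]:r[2]]);
        if len(s): 
            p=s[:,::-1]+[r[0],r[1]]; print(n,len(p),'L',p[p[:,0].argmin()],'R',p[p[:,0].argmax()],'T',p[p[:,1].argmin()],'B',p[p[:,1].argmax()],'mean',p.mean(0).round(1))
E
```

```text
108 240 291 [ 0.4825 -0.0044] [ 0.5484 -0.0015] mid [ 0.5154 -0.0029] w 0.066
122 241 292 [ 0.4842 -0.0215] [ 0.5509 -0.0185] mid [ 0.5176 -0.02  ] w 0.0668
136 241 291 [ 0.4847 -0.0391] [ 0.5509 -0.0361] mid [ 0.5178 -0.0376] w 0.0663
150 241 290 [ 0.4851 -0.0571] [ 0.551  -0.0542] mid [ 0.518  -0.0557] w 0.0659
164 241 290 [ 0.4856 -0.0756] [ 0.5523 -0.0727] mid [ 0.519  -0.0741] w 0.0667
178 200 289 [ 0.4307 -0.0971] [ 0.5523 -0.0917] mid [ 0.4915 -0.0944] w 0.1217
192 242 289 [ 0.488  -0.1141] [ 0.5537 -0.1112] mid [ 0.5209 -0.1126] w 0.0658
206 242 288 [ 0.4885 -0.1341] [ 0.5538 -0.1312] mid [ 0.5212 -0.1327] w 0.0653
184 231 294 [0.4828 0.0105] [0.5487 0.0137] mid [0.5158 0.0121] w 0.0659
192 231 293 [0.483 0.002] [0.5483 0.0051] mid [0.5157 0.0036] w 0.0654
200 231 293 [ 0.4832 -0.0067] [ 0.549  -0.0035] mid [ 0.5161 -0.0051] w 0.0659
208 231 293 [ 0.4834 -0.0154] [ 0.5497 -0.0122] mid [ 0.5165 -0.0138] w 0.0664
216 231 293 [ 0.4835 -0.0243] [ 0.5504 -0.0211] mid [ 0.517  -0.0227] w 0.0669
224 231 293 [ 0.4837 -0.0334] [ 0.5511 -0.0301] mid [ 0.5174 -0.0317] w 0.0675
scene1 37 L [245 188] R [253 185] T [252 185] B [245 192] mean [248.9 188.1]
scene1 24 L [324 270] R [334 265] T [332 265] B [324 271] mean [328.8 267.8]
side1 57 L [226 205] R [259 181] T [258 180] B [245 219] mean [241.9 201.4]
side1 79 L [253 283] R [269 276] T [254 255] B [253 287] mean [259.3 273.2]
scene2 37 L [237 203] R [248 195] T [244 195] B [237 205] mean [243.1 198. ]
scene2 27 L [308 283] R [321 272] T [319 272] B [308 284] mean [314.4 276.1]
side2 104 L [226 205] R [241 199] T [230 197] B [237 208] mean [233.3 202.1]
side2 57 L [246 292] R [264 285] T [251 263] B [255 294] mean [254.5 283.7]
```

This view shows the tube rolled about 10° in the slots: the rim's top edge slopes from (575,410) to (643,415) and the plug's from (485,32) to (543,42). The 30 N squeeze bent the fingers and twisted the tube. I'll regrip gently at the band so the pads square it up, lift it clear and re-seat it.

>>> step_arm([
  [[-0.7,0.01,0],0],
  [[-1.3,0.01,0],0],
  [[-1.3,0.01,0],0],
  [[-1.3,0.01,0.5],0],
  [[-1.3,0.01,0.9],0],
  [[-1.3,0.01,0.95],0],
  [[-1.3,0.01,0.95],0],
])

```text
time: 7.3
tool_pos: [0.5197, -0.076, 0.0576]
tool_rot: [3.141, -0.0, 1.615]
contact_force: [-0.7, 0.1, 0.5]
opening: 0.0702
grip_force: 0.0
```

>>> step_arm([
  [[0,0,0],0],
  [[0,0,0],0],
  [[0,0,0],0],
  [[0,0,0],0],
  [[0,0,0],0],
  [[0,0,-0.2],0],
  [[0,0,-0.4],0],
  [[0,0,-0.6],0],
  [[0,0,-0.6],0],
  [[0,0,-0.6],0],
], hand=255, squeeze=10)

```text
time: 8.55
tool_pos: [0.5192, -0.0759, 0.0932]
tool_rot: [-3.142, -0.0, 1.615]
contact_force: [-0.5, 0.6, -0.1]
opening: 0.0006
grip_force: 0.0
```

```bash
cat >> h.py <<'E'
def look(tag,robot):
    for n in('scene','side'):
        c=robot.read_camera(n);np.savez(f'{n}{tag}.npz',**c);h=cv2.cvtColor(c['pixels'],cv2.COLOR_RGB2HSV);m=cv2.inRange(h,np.array((5,110,80)),np.array((22,255,255)))
        k,l,s,ce=cv2.connectedComponentsWithStats(m)
        for i in range(1,k):
            x,y,w,hh,a=s[i]
            if a>=14 and 225<x<340 and 180<y<310:
                p=np.argwhere(l==i)[:,::-1]; g=cv2.minAreaRect(p.astype(np.float32)); f=np.polyfit(p[:,0],p[:,1],1)[0] 
                print(n,(x,y,w,hh,a),'c',ce[i].round(1),'slope deg',np.degrees(np.arctan(f)).round(1))
E
python3 - <<'E'
from cell import robot
from h import *
st=robot.observe(); print(st['tool_pos'],st['tool_rot'],st['contact_force'],st['torque'],st['opening'],st['grip_force'])
look('3',robot)
E
```

```text
[ 0.51921907 -0.07590811  0.09322093] [-3.14157661e+00 -9.30317014e-05  1.61480551e+00] [-0.4554727   0.55376431 -0.12477744] [-0.09737415  0.08688038 -0.02317502] 0.0006089254093595834 0.0
scene (np.int32(308), np.int32(272), np.int32(14), np.int32(13), np.int32(27)) c [314.4 276.1] slope deg -39.7
side (np.int32(228), np.int32(195), np.int32(17), np.int32(3), np.int32(23)) c [236.2 196.1] slope deg -6.9
side (np.int32(246), np.int32(283), np.int32(19), np.int32(11), np.int32(40)) c [255.2 285.8] slope deg -14.7
```

```bash
python3 - <<'E'
from h import *
ims=[]
for n,b in(('scene3',(230,185,335,305)),('side3',(210,190,300,305))):
    c=load(n);x0,y0,x1,y1=b
    ims.append(cv2.resize(c['pixels'][y0:y1,x0:x1,::-1],(400,500),interpolation=cv2.INTER_CUBIC))
cv2.imwrite('pics/g5.png',np.hstack(ims))
E
```

```text
(no output)
```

View pics/g5.png

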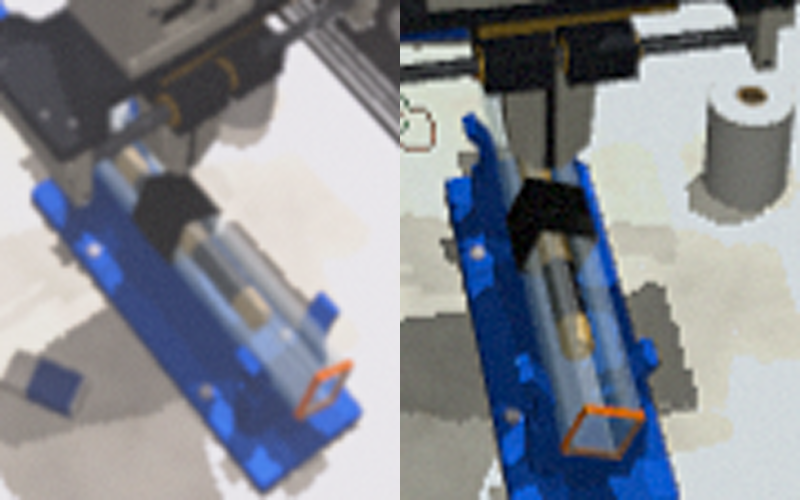

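The tube is still rolled about 15° in the forks: rim (565,450) to (643,412), band at (550,215). The fingers slid off its top, probably because I lifted before they had fully closed. I'll regrip deeper, wait longer and check before lifting.

>>> step_arm([
  [[0.03,0,0],0],
  [[0.03,0,0],0],
  [[0.03,0,0],0],
  [[0.03,0,0.35],0],
  [[0.03,0,0.7],0],
  [[0.03,0,0.72],0],
], hand=60)

```text
time: 9.4
tool_pos: [0.5182, -0.0739, 0.0488]
tool_rot: [-3.139, -0.001, 1.615]
contact_force: [0.1, -0.5, 0.8]
opening: 0.0557
grip_force: 0.0
```

>>> step_arm([
  [[0,0,0],0],
  [[0,0,0],0],
  [[0,0,0],0],
  [[0,0,0],0],
  [[0,0,0],0],
  [[0,0,0],0],
  [[0,0,0],0],
  [[0,0,0],0],
  [[0,0,0],0],
], hand=255, squeeze=15)

```text
time: 10.52
tool_pos: [0.52, -0.0743, 0.0507]
tool_rot: [3.14, 0.0, 1.615]
contact_force: [2.5, -0.2, 6.0]
opening: 0.027
grip_force: 15.0
```

```bash
python3 - <<'E'
from cell import robot
from h import *
st=robot.observe(); print(st['tool_pos'],st['tool_rot'],st['contact_force'],st['torque'],st['opening'],st['grip_force'])
look('4',robot)
E
```

```text
[ 0.51999204 -0.07431361  0.05069718] [3.13977258e+00 4.71129407e-04 1.61474861e+00] [ 2.4586559  -0.21686812  5.98221593] [-0.04203134 -0.31872775 -0.05280136] 0.02695791076057075 14.96956005692482
scene (np.int32(237), np.int32(196), np.int32(11), np.int32(8), np.int32(44)) c [242.  199.1] slope deg -21.3
scene (np.int32(310), np.int32(273), np.int32(10), np.int32(8), np.int32(22)) c [314.6 276. ] slope deg -32.1
side (np.int32(256), np.int32(193), np.int32(8), np.int32(5), np.int32(31)) c [260.  195.4] slope deg -6.8
side (np.int32(238), np.int32(226), np.int32(5), np.int32(7), np.int32(18)) c [239.8 228.8] slope deg 34.2
side (np.int32(243), np.int32(246), np.int32(4), np.int32(5), np.int32(16)) c [244.7 248.1] slope deg 15.6
side (np.int32(247), np.int32(263), np.int32(6), np.int32(10), np.int32(34)) c [249.2 267.6] slope deg 53.9
side (np.int32(247), np.int32(284), np.int32(15), np.int32(4), np.int32(31)) c [254.2 285.8] slope deg -6.3
```

The opening now reads 27.0 mm, which is the band's width, and the rim slope is back to its initial look, so the tube is square in the slots. I'll release and move to the plug end.

>>> step_arm([
  [[0,0,0],0],
  [[0,0,0],0],
  [[0,0,0],0],
  [[0,0,-0.5],0],
  [[0,0,-1.1],0],
  [[0.6,0,-1.1],0],
  [[1.27,0,-1.1],0],
  [[1.27,0,-1.1],0],
], hand=80)

```text
time: 11.62
tool_pos: [0.5153, 0.0041, 0.116]
tool_rot: [-3.141, -0.001, 1.618]
contact_force: [0.4, -0.3, 0.3]
opening: 0.063
grip_force: 0.0
```

```bash
python3 - <<'E'
from cell import robot
from h import *
st=robot.observe(); print(st['tool_pos'],st['contact_force'],st['opening'])
look('5',robot)
c=robot.read_camera('wrist');np.savez('w5.npz',**c)
for b in blobs(c,(6,120,90),(20,255,255),100): print('or',b,plane(c,b[1],.06,st).round(4))
S,D=load('scene5'),load('side5')
E
```

```text
[0.51532721 0.004088   0.11595134] [ 0.42848142 -0.27520618  0.26196069] 0.0629908697353748
scene (np.int32(237), np.int32(196), np.int32(11), np.int32(12), np.int32(52)) c [241.7 200.3] slope deg -27.7
scene (np.int32(309), np.int32(274), np.int32(11), np.int32(7), np.int32(21)) c [314.  276.5] slope deg -31.5
side (np.int32(227), np.int32(198), np.int32(13), np.int32(13), np.int32(90)) c [232.5 202.9] slope deg -4.3
side (np.int32(238), np.int32(226), np.int32(4), np.int32(7), np.int32(18)) c [239.3 229.1] slope deg 26.3
side (np.int32(247), np.int32(263), np.int32(5), np.int32(11), np.int32(25)) c [249.1 268.2] slope deg 48.4
side (np.int32(247), np.int32(285), np.int32(15), np.int32(4), np.int32(31)) c [253.8 286. ] slope deg -6.6
or (421, [260.9, 158.1], [245, 152, 33, 14]) [0.5127 0.0447 0.06  ]
or (110, [146.9, 261.7], [145, 243, 6, 37]) [ 0.4129 -0.0551  0.06  ]
or (142, [373.4, 263.1], [370, 242, 7, 39]) [ 0.6206 -0.0464  0.06  ]
```

```bash
cat >> h.py <<'E'
def proj(c,P):
    Rc,t=pose(c);q=Rc.T@(np.asarray(P)-t);k=c['intrinsics'];return np.array([k[0,0]*q[0]/-q[2]+k[0,2],k[1,1]*-q[1]/-q[2]+k[1,2]])
AX=np.array([-.044,.999,0])
def tubept(O,th,y,z,x=0):  # mouth-down tilt th (rad)
    u=AX*np.cos(th)+np.array([0,0,np.sin(th)]); w=np.array([0,0,np.cos(th)])-AX*np.sin(th)
    return O+y*u+z*w+x*np.array([.999,.044,0])
def prof(c,O,th,z,ys):
    h=cv2.cvtColor(c['pixels'],cv2.COLOR_RGB2HSV)
    for y in ys:
        p=proj(c,tubept(O,th,y/1000,z));q=np.rint(p).astype(int);print(y,p.round(1),c['pixels'][q[1],q[0]-1:q[0]+2].mean(0).astype(int),h[q[1],q[0]])
E
python3 - <<'E'
from h import *
O=np.array([.519,-.074,.0525])
for n in('side5','scene5'):
    c=load(n);print(n,'rim top',proj(c,tubept(O,0,-.12,.0125)).round(1),'bot',proj(c,tubept(O,0,-.12,-.0125)).round(1),'plug top',proj(c,tubept(O,0,.12,.0125)).round(1))
    prof(c,O,0,.005,range(-136,-56,4))
E
```

```text
side5 rim top [253.7 287.2] bot [253.5 296.2] plug top [231.6 199.8]
-136 [255.5 297.1] [ 0 27 75] [108 255  79]
-132 [255.  295.3] [105  78  58] [ 12 106 103]
-128 [254.6 293.5] [ 88 102 128] [109  72 127]
-124 [254.1 291.7] [ 80 100 132] [108 102 130]
-120 [253.7 289.9] [ 81 102 131] [107 100 132]
-116 [253.2 288.2] [ 77 103 140] [108 121 137]
-112 [252.8 286.4] [207  99   0] [ 14 255 206]
-108 [252.3 284.7] [140 110 119] [172  64 139]
-104 [251.9 283. ] [ 86 106 133] [107 103 124]
-100 [251.5 281.3] [ 95 111 136] [108  87 117]
-96 [251.1 279.6] [ 90 112 147] [108 102 128]
-92 [250.6 277.9] [ 86 110 151] [108  98 136]
-88 [250.2 276.2] [ 97 125 172] [109 128 183]
-84 [249.8 274.6] [ 91 121 174] [109 135 185]
-80 [249.4 272.9] [108  91  59] [ 19 161  98]
-76 [249.  271.3] [109  88  48] [ 20 156 116]
-72 [248.6 269.6] [126 101  51] [ 21 155 133]
-68 [248.1 268. ] [203 186 102] [ 23 149 209]
-64 [247.7 266.4] [203 176  86] [ 23 153 204]
-60 [247.3 264.8] [199 170  96] [ 21 155 210]
scene5 rim top [315.9 276. ] bot [314.3 283.1] plug top [241.4 197. ]
-136 [321.4 284.5] [ 70 113 216] [
[... 193 characters left out ...]
71 190]
-116 [314.  276.6] [212 140 109] [ 10 138 224]
-112 [312.5 275.1] [144 117 121] [168  49 135]
-108 [311.1 273.5] [112 123 149] [112  65 148]
-104 [309.6 272. ] [ 98 113 151] [112  98 153]
-100 [308.2 270.5] [104 122 167] [111 102 170]
-96 [306.8 269. ] [103 124 170] [111 108 177]
-92 [305.4 267.5] [121 144 197] [111  94 192]
-88 [304. 266.] [153 161 194] [115  43 190]
-84 [302.6 264.5] [158 167 199] [115  51 194]
-80 [301.2 263. ] [114 141 204] [111 117 207]
-76 [299.8 261.6] [116 127 162] [112  80 163]
-72 [298.5 260.1] [193 173 127] [ 19 108 207]
-68 [297.1 258.7] [209 186 133] [ 21 109 225]
-64 [295.8 257.2] [172 152 127] [ 17  80 169]
-60 [294.4 255.8] [200 175 123] [ 21 111 213]
```

The tube is seated square: the predicted rim at (253.7,287) matches the seen one at (253.8,286). The nose is about 50 mm behind the rim. I'll grip the plug end lightly.

>>> step_arm([
  [[0,0,0.5],0],
  [[0,0,1.0],0],
  [[0,0,1.12],0],
  [[0,0,1.12],0],
])

```text
time: 12.28
tool_pos: [0.5161, 0.0014, 0.0489]
tool_rot: [-3.141, -0.0, 1.614]
contact_force: [-0.7, -0.2, 0.2]
opening: 0.0631
grip_force: 0.0
```

>>> step_arm([
  [[0,0,0],0],
  [[0,0,0],0],
  [[0,0,0],0],
  [[0,0,0],0],
  [[0,0,0],0],
  [[0,0,0],0],
  [[0,0,0],0],
  [[0,0,0],0],
  [[0,0,0],0],
  [[0,0,0],0],
], hand=255, squeeze=6)

```text
time: 13.52
tool_pos: [0.5159, 0.0021, 0.0489]
tool_rot: [3.142, -0.0, 1.615]
contact_force: [-2.3, 2.4, 4.5]
opening: 0.0248
grip_force: 6.3
```

>>> step_arm([
  [[0,0,-0.12],0],
  [[0,0,-0.24],0],
  [[0,0,-0.36],0],
  [[0,0,-0.48],0],
  [[0,0,-0.6],0],
  [[0,0,-0.7],0],
  [[-0.05,0,-0.75],0],
  [[-0.1,0,-0.75],0],
  [[-0.14,0,-0.75],0],
  [[-0.14,0,-0.75],0],
])

```text
time: 14.78
tool_pos: [0.5162, -0.0067, 0.0936]
tool_rot: [-3.141, -0.0, 1.614]
contact_force: [0.5, -1.5, -2.0]
opening: 0.0249
grip_force: 6.0
```

```bash
cat >> h.py <<'E'
def state(robot,tag):
    st=robot.observe(); g=np.array(st['tool_pos'])+[0,0,.002]
    print('t',st['time'].__round__(2) ,g.round(4),'F',st['contact_force'].round(1),'T',st['torque'].round(2),st['opening'].round(4),st['grip_force'].round(1))
    # contact: fork outer edge, holder y=-82, z=.04; tube underside 12.5 below axis; grip at z=-.0015 local
    C=np.array([.520,-.0945,0])+AX*-.082+[0,0,.04]
    d=(g-C)@AX; dz=g[2]-C[2]; r=np.hypot(d,dz); th=np.arctan2(dz,d)-np.arcsin(.011/r)
    L=np.sqrt(r*r-.011**2); u=AX*np.cos(th)+np.array([0,0,np.sin(th)]); w=np.array([0,0,np.cos(th)])-AX*np.sin(th)
    O=g-LG*u+.0015*w; print('tilt deg',np.degrees(th).round(2),'contact local',round(LG-L,4),'O',O.round(4))
    c=robot.read_camera('side');np.savez(f'side{tag}.npz',**c)
    h=cv2.cvtColor(c['pixels'],cv2.COLOR_RGB2HSV);s=''
    print('rim pred top/bot',proj(c,tubept(O,th,-.12,.0125)).round(1),proj(c,tubept(O,th,-.12,-.0125)).round(1))
    for b in blobs(c,(5,110,80),(26,255,255),10):
        if 225<b[1][0]<300 and 195<b[1][1]<330: print('  blob',b)
    for y in range(-150,-50,3):
        q=np.rint(proj(c,tubept(O,th,y/1000,.005))).astype(int); v=c['pixels'][q[1],q[0]-1:q[0]+2].mean(0).astype(int)
        s+=f'{y}:{v[0]-v[2]} '
    print('R-B',s)
LG=.076
E
python3 -c "
from cell import robot
from h import *
state(robot,'6')"
```

```text
Traceback (most recent call last):
  File "h.py", line 49, in state
    print('t',st['time'].__round__(2) ,g.round(4),'F',st['contact_force'].round(1),'T',st['torque'].round(2),st['opening'].round(4),st['grip_force'].round(1))
                                                                                                             ^^^^^^^^^^^^^^^^^^^
AttributeError: 'float' object has no attribute 'round'
```

```bash
sed -i "s/st\['opening'\].round(4),st\['grip_force'\].round(1)/round(st['opening'],4),round(st['grip_force'],1)/" h.py; python3 -c "
from cell import robot
from h import *
state(robot,'6')"
```

```text
t 14.78 [ 0.5162 -0.0067  0.0956] F [ 0.5 -1.5 -2. ] T [-0.14  0.05  0.03] 0.0249 6.0
tilt deg 14.59 contact local -0.1024 O [ 0.5194 -0.0805  0.0779]
rim pred top/bot [254.4 291.7] [253.5 297.5]
  blob (24, [239.8, 219.0], [238, 216, 5, 7])
  blob (15, [244.7, 242.9], [243, 241, 4, 5])
  blob (30, [249.0, 265.5], [247, 261, 5, 10])
  blob (32, [254.1, 289.6], [247, 288, 15, 4])
R-B -150:-12 -147:-61 -144:-140 -141:-102 -138:-87 -135:-108 -132:-73 -129:-87 -126:-72 -123:65 -120:-50 -117:-58 -114:156 -111:164 -108:-59 -105:-53 -102:-47 -99:-46 -96:-56 -93:-69 -90:-90 -87:-91 -84:-89 -81:-90 -78:-93 -75:-24 -72:56 -69:101 -66:122 -63:103 -60:111 -57:119 -54:49 -51:-1
```

The tube follows the gripper: tilt 14.6°, rim where predicted, cells not moved. Next come short pulses of rising tilt, each tipped back 3–4° below.

>>> step_arm([
  [[-0.02,0,-0.05],0],
  [[-0.02,0,-0.05],0],
  [[0.05,0,0.15],0],
  [[-0.035,0,-0.1],0],
  [[-0.035,0,-0.1],0],
  [[0.05,0,0.15],0],
  [[0.05,0,0.15],0],
])

```text
time: 15.7
tool_pos: [0.5151, -0.0029, 0.0833]
tool_rot: [-3.139, -0.001, 1.615]
contact_force: [0.0, -0.7, -1.1]
opening: 0.025
grip_force: 6.0
```

```bash
python3 -c "
from cell import robot
from h import *
state(robot,'7')"
```

```text
t 15.7 [ 0.5151 -0.0029  0.0853] F [ 0.  -0.7 -1.1] T [-0.07 -0.01  0.03] 0.025 6.0
tilt deg 11.11 contact local -0.1032 O [ 0.5184 -0.0777  0.0722]
rim pred top/bot [253.7 290.3] [253.  296.9]
  blob (21, [239.5, 221.7], [238, 219, 4, 7])
  blob (18, [244.5, 244.2], [243, 242, 4, 5])
  blob (31, [249.2, 266.1], [247, 261, 5, 11])
  blob (28, [254.5, 288.4], [248, 287, 14, 4])
R-B -150:-68 -147:-105 -144:-89 -141:-92 -138:-85 -135:-77 -132:-73 -129:-77 -126:65 -123:4 -120:-52 -117:-57 -114:166 -111:169 -108:-49 -105:-45 -102:-44 -99:-40 -96:-65 -93:-76 -90:-56 -87:-80 -84:-84 -81:-73 -78:-14 -75:55 -72:72 -69:85 -66:103 -63:105 -60:98 -57:64 -54:21 -51:-1
```

>>> step_arm([
  [[-0.05,0,-0.2],0],
  [[-0.09,0,-0.325],0],
  [[-0.09,0,-0.325],0],
  [[-0.035,0,-0.13],0],
  [[-0.11,0,-0.375],0],
  [[-0.11,0,-0.375],0],
  [[-0.035,0,-0.13],0],
  [[-0.035,0,-0.13],0],
])

```text
time: 16.75
tool_pos: [0.5152, -0.005, 0.0911]
tool_rot: [-3.139, -0.001, 1.615]
contact_force: [-0.2, 0.1, -1.6]
opening: 0.0247
grip_force: 6.0
```

```bash
python3 -c "
from cell import robot
from h import *
state(robot,'8')"
```

```text
t 16.75 [ 0.5152 -0.005   0.0931] F [-0.2  0.1 -1.6] T [-0.12 -0.    0.1 ] 0.0247 6.0
tilt deg 13.68 contact local -0.1033 O [ 0.5185 -0.0792  0.0766]
rim pred top/bot [253.8 291. ] [252.9 297.1]
  blob (20, [239.7, 220.6], [238, 218, 4, 7])
  blob (17, [244.5, 243.6], [243, 242, 4, 5])
  blob (31, [249.4, 266.4], [247, 262, 6, 10])
  blob (30, [254.3, 289.2], [248, 288, 14, 4])
R-B -150:-13 -147:-106 -144:-100 -141:-84 -138:-83 -135:-84 -132:-72 -129:-75 -126:37 -123:-10 -120:-50 -117:-31 -114:126 -111:32 -108:-52 -105:-43 -102:-44 -99:-40 -96:-44 -93:-75 -90:-55 -87:-78 -84:-82 -81:-95 -78:-16 -75:48 -72:81 -69:92 -66:100 -63:101 -60:90 -57:60 -54:-4 -51:3
```

>>> step_arm([
  [[-0.05,0,-0.2],0],
  [[-0.095,0,-0.3],0],
  [[-0.095,0,-0.3],0],
  [[-0.015,0,-0.05],0],
  [[-0.11,0,-0.35],0],
  [[-0.11,0,-0.35],0],
  [[-0.015,0,-0.05],0],
  [[-0.015,0,-0.05],0],
])

```text
time: 17.8
tool_pos: [0.5151, -0.0058, 0.0938]
tool_rot: [-3.138, -0.001, 1.615]
contact_force: [0.2, 0.5, -2.3]
opening: 0.0244
grip_force: 6.0
```

```bash
python3 -c "
from cell import robot
from h import *
state(robot,'9')"
```

```text
t 17.8 [ 0.5151 -0.0058  0.0958] F [ 0.2  0.5 -2.3] T [-0.1  -0.03  0.03] 0.0244 6.0
tilt deg 14.58 contact local -0.1034 O [ 0.5183 -0.0796  0.0781]
rim pred top/bot [253.7 291.3] [252.8 297.1]
  blob (23, [239.9, 221.0], [238, 218, 5, 7])
  blob (19, [244.8, 243.9], [243, 242, 5, 5])
  blob (35, [249.5, 267.1], [247, 262, 6, 11])
  blob (32, [254.5, 289.6], [248, 288, 14, 5])
R-B -150:-12 -147:-96 -144:-92 -141:-88 -138:-89 -135:-78 -132:-75 -129:-75 -126:43 -123:60 -120:-55 -117:24 -114:163 -111:-10 -108:-50 -105:-44 -102:-45 -99:-40 -96:-45 -93:-76 -90:-65 -87:-80 -84:-83 -81:-18 -78:47 -75:75 -72:102 -69:87 -66:96 -63:100 -60:58 -57:15 -54:-2 -51:-2
```

At equal tilt the cells have slid about 4 mm, so they slip at about 19–20°. Next is a single slightly longer pulse to about 21.5°.

>>> step_arm([
  [[-0.06,0,-0.2],0],
  [[-0.12,0,-0.35],0],
  [[-0.12,0,-0.35],0],
  [[-0.12,0,-0.35],0],
  [[0.0,0,0.0],0],
  [[0.0,0,0.0],0],
])

```text
time: 18.6
tool_pos: [0.5152, -0.006, 0.0945]
tool_rot: [-3.139, -0.001, 1.616]
contact_force: [0.7, 0.2, -2.0]
opening: 0.0246
grip_force: 6.0
```

```bash
python3 -c "
from cell import robot
from h import *
state(robot,'10')"
```

```text
t 18.6 [ 0.5152 -0.006   0.0965] F [ 0.7  0.2 -2. ] T [-0.15  0.03  0.02] 0.0246 6.0
tilt deg 14.8 contact local -0.1034 O [ 0.5184 -0.0797  0.0785]
rim pred top/bot [253.8 291.3] [252.9 297.1]
  blob (21, [240.0, 221.4], [238, 219, 5, 6])
  blob (22, [245.0, 244.5], [243, 242, 5, 6])
  blob (33, [250.0, 268.1], [248, 263, 5, 10])
  blob (33, [254.7, 289.7], [248, 288, 14, 5])
R-B -150:-13 -147:-94 -144:-97 -141:-84 -138:-85 -135:-78 -132:-73 -129:-72 -126:46 -123:52 -120:-55 -117:-59 -114:180 -111:-8 -108:-49 -105:-45 -102:-45 -99:-39 -96:-44 -93:-76 -90:-66 -87:-79 -84:-86 -81:21 -78:45 -75:96 -72:106 -69:82 -66:91 -63:101 -60:30 -57:-6 -54:0 -51:3
```

>>> step_arm([
  [[-0.08,0,-0.25],0],
  [[-0.145,0,-0.42],0],
  [[-0.145,0,-0.42],0],
  [[-0.145,0,-0.42],0],
  [[-0.02,0,-0.06],0],
  [[-0.02,0,-0.06],0],
])

```text
time: 19.4
tool_pos: [0.5152, -0.0071, 0.0979]
tool_rot: [-3.138, -0.001, 1.616]
contact_force: [-0.1, 0.3, -1.4]
opening: 0.0245
grip_force: 6.0
```

```bash
python3 -c "
from cell import robot
from h import *
state(robot,'11')"
```

```text
t 19.4 [ 0.5152 -0.0071  0.0999] F [-0.1  0.3 -1.4] T [-0.15 -0.09  0.14] 0.0245 6.0
tilt deg 15.96 contact local -0.1035 O [ 0.5184 -0.0805  0.0805]
rim pred top/bot [253.8 291.6] [252.8 297.2]
  blob (20, [240.2, 222.0], [239, 219, 4, 7])
  blob (25, [245.2, 245.1], [243, 242, 5, 7])
  blob (32, [250.2, 269.4], [248, 265, 5, 10])
  blob (35, [255.2, 289.8], [248, 288, 15, 5])
  blob (10, [258.2, 294.9], [255, 294, 7, 3])
R-B -150:-9 -147:-79 -144:-91 -141:-83 -138:-83 -135:-77 -132:-77 -129:-75 -126:50 -123:44 -120:-55 -117:-52 -114:211 -111:63 -108:-45 -105:-44 -102:-43 -99:-39 -96:-44 -93:-74 -90:-59 -87:-76 -84:-15 -81:54 -78:83 -75:97 -72:100 -69:86 -66:90 -63:19 -60:-2 -57:-3 -54:-2 -51:0
```

>>> step_arm([
  [[-0.08,0,-0.25],0],
  [[-0.16,0,-0.42],0],
  [[-0.16,0,-0.42],0],
  [[-0.16,0,-0.42],0],
  [[-0.16,0,-0.42],0],
  [[-0.02,0,-0.05],0],
  [[-0.02,0,-0.05],0],
])

```text
time: 20.32
tool_pos: [0.5152, -0.0083, 0.1009]
tool_rot: [-3.138, -0.001, 1.616]
contact_force: [0.8, -0.5, -0.9]
opening: 0.0246
grip_force: 6.0
```

```bash
python3 -c "
from cell import robot
from h import *
state(robot,'12')"
```

```text
t 20.32 [ 0.5152 -0.0083  0.1029] F [ 0.8 -0.5 -0.9] T [-0.2  -0.06  0.06] 0.0246 6.0
tilt deg 16.98 contact local -0.1034 O [ 0.5184 -0.0814  0.0821]
rim pred top/bot [253.8 292. ] [252.8 297.3]
  blob (27, [246.8, 251.6], [245, 247, 5, 9])
  blob (32, [252.1, 276.6], [250, 272, 5, 10])
  blob (33, [255.1, 290.2], [248, 288, 15, 5])
R-B -150:16 -147:-74 -144:-97 -141:-84 -138:-83 -135:-82 -132:-79 -129:-77 -126:-14 -123:32 -120:-34 -117:9 -114:179 -111:8 -108:-41 -105:-43 -102:-43 -99:-36 -96:49 -93:51 -90:78 -87:80 -84:89 -81:97 -78:38 -75:-1 -72:2 -69:0 -66:-1 -63:-1 -60:2 -57:-1 -54:1 -51:-1
```

The nose slid about 15 mm in that pulse and is now about 27 mm behind the rim (side rows 276 against 290). I'll repeat it.

>>> step_arm([
  [[-0.07,0,-0.2],0],
  [[-0.15,0,-0.37],0],
  [[-0.15,0,-0.37],0],
  [[-0.15,0,-0.37],0],
  [[-0.15,0,-0.37],0],
  [[0.0,0,0.0],0],
  [[0.02,0,0.05],0],
])

```text
time: 21.25
tool_pos: [0.5154, -0.0071, 0.098]
tool_rot: [-3.139, -0.001, 1.616]
contact_force: [-0.2, 0.3, -1.4]
opening: 0.0248
grip_force: 6.0
```

```bash
python3 -c "
from cell import robot
from h import *
state(robot,'13')"
```

```text
t 21.25 [ 0.5154 -0.0071  0.1   ] F [-0.2  0.3 -1.4] T [-0.09 -0.04  0.05] 0.0248 6.0
tilt deg 15.98 contact local -0.1035 O [ 0.5186 -0.0805  0.0805]
rim pred top/bot [253.9 291.6] [252.9 297.1]
  blob (29, [248.1, 257.0], [246, 253, 5, 9])
  blob (69, [254.7, 286.3], [249, 278, 14, 15])
R-B -150:-8 -147:-72 -144:-92 -141:-86 -138:-86 -135:-74 -132:-76 -129:-75 -126:54 -123:31 -120:-56 -117:-33 -114:215 -111:60 -108:32 -105:79 -102:88 -99:66 -96:72 -93:78 -90:45 -87:-2 -84:0 -81:1 -78:0 -75:-1 -72:-1 -69:-1 -66:-2 -63:-1 -60:0 -57:48 -54:87 -51:100
```

>>> step_arm([
  [[-0.09,0,-0.25],0],
  [[-0.17,0,-0.42],0],
  [[-0.17,0,-0.42],0],
  [[-0.17,0,-0.42],0],
  [[-0.17,0,-0.42],0],
  [[-0.02,0,-0.05],0],
  [[0.0,0,0.0],0],
])

```text
time: 22.18
tool_pos: [0.5153, -0.0071, 0.098]
tool_rot: [-3.139, -0.001, 1.616]
contact_force: [-0.3, 0.3, -0.4]
opening: 0.0245
grip_force: 6.0
```

```bash
sed -i 's/range(-150,-50,3)/range(-150,-40,3)/' h.py; python3 -c "
from cell import robot
from h import *
state(robot,'14')"
```

```text
t 22.18 [ 0.5153 -0.0071  0.1   ] F [-0.3  0.3 -0.4] T [-0.06 -0.05  0.06] 0.0245 6.0
tilt deg 15.97 contact local -0.1035 O [ 0.5186 -0.0805  0.0805]
rim pred top/bot [253.9 291.6] [252.9 297.1]
  blob (28, [249.1, 261.9], [247, 258, 5, 8])
  blob (62, [254.9, 288.8], [249, 283, 14, 11])
R-B -150:-12 -147:-75 -144:-99 -141:-89 -138:-81 -135:-75 -132:-72 -129:-77 -126:55 -123:19 -120:27 -117:68 -114:200 -111:100 -108:62 -105:77 -102:83 -99:-4 -96:-3 -93:-1 -90:0 -87:0 -84:4 -81:-3 -78:-1 -75:0 -72:-5 -69:-2 -66:37 -63:97 -60:99 -57:88 -54:91 -51:89 -48:-5 -45:-1 -42:0
```

>>> step_arm([
  [[-0.09,0,-0.25],0],
  [[-0.17,0,-0.42],0],
  [[-0.17,0,-0.42],0],
  [[-0.17,0,-0.42],0],
  [[-0.17,0,-0.42],0],
  [[-0.02,0,-0.05],0],
  [[0.0,0,0.0],0],
])

```text
time: 23.1
tool_pos: [0.5153, -0.007, 0.098]
tool_rot: [-3.139, -0.001, 1.616]
contact_force: [-0.1, -0.0, -0.2]
opening: 0.0246
grip_force: 6.0
```

```bash
python3 -c "
from cell import robot
from h import *
state(robot,'15')"
```

```text
t 23.1 [ 0.5153 -0.007   0.1   ] F [-0.1 -0.  -0.2] T [-0.04 -0.07  0.01] 0.0246 6.0
tilt deg 15.97 contact local -0.1035 O [ 0.5185 -0.0805  0.0805]
rim pred top/bot [253.9 291.6] [252.9 297.1]
  blob (14, [245.3, 243.6], [244, 242, 4, 4])
  blob (28, [250.1, 265.9], [248, 262, 5, 8])
  blob (80, [255.4, 291.8], [249, 287, 14, 11])
R-B -150:-13 -147:-76 -144:-91 -141:-88 -138:-84 -135:-71 -132:-71 -129:-37 -126:62 -123:90 -120:60 -117:81 -114:198 -111:98 -108:25 -105:-5 -102:0 -99:-3 -96:0 -93:-3 -90:-2 -87:-3 -84:0 -81:1 -78:-2 -75:26 -72:84 -69:79 -66:84 -63:91 -60:93 -57:2 -54:-1 -51:0 -48:-6 -45:0 -42:0
```

Cell 2's gold has shifted 9 mm, so the nose is about 3–4 mm out of the mouth. One more equal pulse should give about 11–12 mm.

>>> step_arm([
  [[-0.09,0,-0.25],0],
  [[-0.17,0,-0.42],0],
  [[-0.17,0,-0.42],0],
  [[-0.17,0,-0.42],0],
  [[-0.16,0,-0.41],0],
  [[0.0,0,0.0],0],
  [[0.0,0,0.0],0],
])

```text
time: 24.02
tool_pos: [0.515, -0.007, 0.0978]
tool_rot: [-3.138, -0.001, 1.616]
contact_force: [0.3, 0.5, -1.2]
opening: 0.0244
grip_force: 6.0
```

```bash
python3 -c "
from cell import robot
from h import *
state(robot,'16')
c=load('side16');ims=[cv2.resize(c['pixels'][225:310,220:290,::-1],(400,486),interpolation=cv2.INTER_CUBIC)]
c=robot.read_camera('scene');np.savez('scene16.npz',**c);ims.append(cv2.resize(c['pixels'][220:305,270:340,::-1],(400,486),interpolation=cv2.INTER_CUBIC))
cv2.imwrite('pics/n16.png',np.hstack(ims))"
```

```text
t 24.02 [ 0.515  -0.007   0.0998] F [ 0.3  0.5 -1.2] T [-0.08 -0.03  0.05] 0.0244 6.0
tilt deg 15.9 contact local -0.1036 O [ 0.5183 -0.0804  0.0804]
rim pred top/bot [253.7 291.6] [252.7 297.1]
  blob (25, [245.4, 245.4], [244, 242, 4, 8])
  blob (26, [250.9, 268.9], [249, 265, 5, 8])
  blob (97, [255.6, 293.6], [249, 288, 15, 13])
R-B -150:-12 -147:-71 -144:-90 -141:-76 -138:-74 -135:-9 -132:60 -129:103 -126:112 -123:109 -120:51 -117:84 -114:168 -111:30 -108:-4 -105:-1 -102:-1 -99:-3 -96:-4 -93:0 -90:-2 -87:-2 -84:-3 -81:33 -78:67 -75:80 -72:87 -69:78 -66:80 -63:-3 -60:-3 -57:0 -54:-2 -51:-2 -48:-1 -45:1 -42:-1
```

The nose is now about 10 mm out: cell 2's gold moved 6 mm more, and cell 1's front end agrees. I'll hold briefly, then lower gently along the arc to level.

>>> step_arm([
  [[0.0,0,0.0],0],
  [[0.0,0,0.0],0],
  [[0.03,0.01,0.02],0],
  [[0.07,0.015,0.05],0],
  [[0.11,0.015,0.08],0],
  [[0.14,0.015,0.12],0],
  [[0.15,0.015,0.2],0],
  [[0.15,0.015,0.3],0],
  [[0.15,0.015,0.4],0],
  [[0.15,0.015,0.48],0],
])

```text
time: 25.38
tool_pos: [0.5167, 0.0015, 0.0699]
tool_rot: [-3.141, -0.0, 1.615]
contact_force: [0.2, 0.8, -0.6]
opening: 0.0248
grip_force: 6.0
```

>>> step_arm([
  [[0,0,0.08],0],
  [[0,0,0.16],0],
  [[0,0,0.24],0],
  [[0,0,0.3],0],
  [[0,0,0.33],0],
  [[0,0,0.35],0],
  [[0,0,0.35],0],
])

```text
time: 26.25
tool_pos: [0.5169, 0.002, 0.0503]
tool_rot: [3.141, -0.001, 1.615]
contact_force: [-2.8, 4.1, 10.0]
opening: 0.025
grip_force: 8.5
```

```bash
python3 -c "
from cell import robot
from h import *
state(robot,'17')"
```

```text
t 26.25 [0.5169 0.002  0.0523] F [-2.8  4.1 10. ] T [ 0.49  0.64 -0.04] 0.025 8.5
tilt deg 0.43 contact local -0.1026 O [ 0.5202 -0.074   0.0533]
rim pred top/bot [254.4 287.2] [254.2 296.1]
  blob (67, [234.7, 203.7], [231, 199, 9, 12])
  blob (16, [245.6, 251.0], [244, 249, 4, 6])
  blob (23, [250.6, 270.0], [249, 267, 5, 7])
  blob (105, [255.0, 291.8], [248, 285, 15, 15])
R-B -150:-116 -147:-97 -144:-133 -141:15 -138:66 -135:90 -132:98 -129:115 -126:117 -123:95 -120:67 -117:81 -114:211 -111:78 -108:-11 -105:0 -102:-3 -99:-1 -96:1 -93:0 -90:1 -87:0 -84:32 -81:91 -78:108 -75:113 -72:101 -69:115 -66:66 -63:-4 -60:-3 -57:4 -54:-2 -51:2 -48:2 -45:1 -42:4
```

The tube is level in both forks with the nose still about 10 mm out. I'll release, regrip at the band and slide it back 20 mm in the seats.

>>> step_arm([
  [[0,0,0],0],
  [[0,0,-0.02],0],
  [[0,0,-0.02],0],
  [[0,0,-0.02],0],
  [[0,0,-0.5],0],
  [[0,0,-1.1],0],
  [[-0.6,0,-1.1],0],
  [[-1.27,0,-1.1],0],
  [[-1.27,0,-1.1],0],
], hand=80)

```text
time: 27.42
tool_pos: [0.5201, -0.0773, 0.1153]
tool_rot: [-3.142, 0.001, 1.612]
contact_force: [0.1, 0.2, -0.2]
opening: 0.0633
grip_force: 0.0
```

```bash
python3 - <<'E'
from cell import robot
from h import *
st=robot.observe();print(st['tool_pos'],st['opening'],st['contact_force'])
look('18',robot)
E
```

```text
[ 0.52010579 -0.07726086  0.11533673] 0.06326146417841055 [ 0.09883984  0.20370025 -0.24272006]
scene (np.int32(311), np.int32(274), np.int32(11), np.int32(13), np.int32(56)) c [315.8 279.9] slope deg -10.3
side (np.int32(227), np.int32(199), np.int32(13), np.int32(13), np.int32(102)) c [232.7 203.8] slope deg -8.6
side (np.int32(244), np.int32(249), np.int32(4), np.int32(6), np.int32(18)) c [245.4 251.2] slope deg 19.4
side (np.int32(249), np.int32(267), np.int32(5), np.int32(7), np.int32(19)) c [250.5 269.7] slope deg 41.7
side (np.int32(248), np.int32(285), np.int32(15), np.int32(15), np.int32(96)) c [255.2 291.5] slope deg -2.8
```

>>> step_arm([
  [[0.05,0,0.5],0],
  [[0.05,-0.01,1.0],0],
  [[0.05,-0.01,1.1],0],
  [[0.05,-0.01,1.1],0],
])

```text
time: 28.02
tool_pos: [0.5196, -0.0712, 0.0497]
tool_rot: [-3.141, -0.0, 1.616]
contact_force: [-0.3, -0.3, 0.4]
opening: 0.0632
grip_force: 0.0
```

>>> step_arm([
  [[0,0,0],0],
  [[0,0,0],0],
  [[0,0,0],0],
  [[0,0,0],0],
  [[0,0,0],0],
  [[0,0,0],0],
  [[0,0,0],0],
  [[0,0,0],0],
  [[0,0,0],0],
], hand=255, squeeze=8)

```text
time: 29.15
tool_pos: [0.5197, -0.0718, 0.0497]
tool_rot: [3.141, 0.0, 1.615]
contact_force: [-0.1, -0.4, 4.6]
opening: 0.027
grip_force: 8.0
```

Good grip at the band's width. I'll slide it 20 mm toward the mouth side, slowly.

>>> step_arm([
  [[-0.03,0,0],0],
  [[-0.07,0,0],0],
  [[-0.11,0,0],0],
  [[-0.15,0,0],0],
  [[-0.19,0,0],0],
  [[-0.23,0,0],0],
  [[-0.27,0,0],0],
  [[-0.3,0,0],0],
  [[-0.32,0,0],0],
  [[-0.33,0,0],0],
])

```text
time: 30.4
tool_pos: [0.5203, -0.0905, 0.0496]
tool_rot: [-3.142, -0.002, 1.615]
contact_force: [-0.3, 4.3, 7.1]
opening: 0.0274
grip_force: 8.0
```

>>> step_arm([
  [[0,0,0],0],
  [[0,0,0],0],
  [[0,0,0],0],
  [[0,0,0],0],
  [[0,0,-0.5],0],
  [[0,0,-1.2],0],
  [[0,0,-2.0],0],
  [[0,0,-2.0],0],
], hand=60)

```text
time: 31.4
tool_pos: [0.5225, -0.0922, 0.1732]
tool_rot: [3.134, 0.003, 1.615]
contact_force: [-0.2, 0.0, 0.6]
opening: 0.0701
grip_force: 0.0
```

```bash
python3 - <<'E'
from cell import robot
from h import *
st=robot.observe();print(st['time'],st['tool_pos'],st['contact_force'])
look('20',robot)
O=np.array([.520,-.094,.0525]);S,D=load('scene20'),load('side20')
for c in(S,D): print('rim pred',proj(c,tubept(O,0,-.12,.0125)).round(1),'nose top +10',proj(c,tubept(O,0,-.13,.005)).round(1))
prof(D,O,0,.005,range(-150,-58,4))
def cr(c,x0,y0,x1,y1): return cv2.resize(c['pixels'][y0:y1,x0:x1,::-1],(390,500),interpolation=cv2.INTER_CUBIC)
cv2.imwrite('pics/end.png',np.hstack([cr(S,230,190,360,320),cr(D,195,195,325,325)]))
E
```

```text
31.4 [ 0.52248904 -0.09222243  0.17317822] [-0.23617539  0.03007346  0.58849425]
scene (np.int32(242), np.int32(202), np.int32(11), np.int32(12), np.int32(54)) c [247.  206.1] slope deg -22.2
scene (np.int32(317), np.int32(281), np.int32(11), np.int32(14), np.int32(60)) c [322.4 287.9] slope deg -5.5
side (np.int32(228), np.int32(205), np.int32(13), np.int32(13), np.int32(96)) c [233.9 209.9] slope deg -7.8
side (np.int32(245), np.int32(256), np.int32(5), np.int32(6), np.int32(19)) c [246.6 258.4] slope deg 30.0
side (np.int32(250), np.int32(275), np.int32(5), np.int32(7), np.int32(16)) c [252.1 277.1] slope deg 43.0
side (np.int32(250), np.int32(294), np.int32(15), np.int32(15), np.int32(105)) c [256.6 299.9] slope deg -3.5
rim pred [323.5 284. ] nose top +10 [326.7 290.2]
rim pred [256.1 296.2] nose top +10 [257.2 303.5]
-150 [259.5 313. ] [199 196 183] [ 26  20 196]
-146 [259.1 311. ] [192 189 176] [ 22  20 190]
-142 [258.6 309.1] [93 95 97] [115  18  87]
-138 [258.1 307.2] [96 76 37] [ 20 161  95]
-134 [257.6 305.4] [115  95  44] [ 22 146 117]
-130 [257.2 303.5] [146 119  55] [ 22 156 131]
-126 [256.7 301.7] [207 186  92] [ 27 137 205]
-122 [256.2 299.8] [192 171  84] [ 24 146 210]
-118 [255.8 298. ] [114  96  52] [ 21 147 118]
-114 [255.3 296.2] [202 107   0] [ 15 255 198]
-110 [254.9 294.4] [84 62 47] [ 14 145  72]
-106 [254.4 292.6] [59 64 65] [99 27 65]
-102 [254.  290.8] [58 58 56] [45 22 46]
-98 [253.5 289.1] [45 46 47] [ 0  0 34]
-94 [253.1 287.3] [64 66 63] [45 21 49]
-90 [252.6 285.6] [60 59 57] [18 29 44]
-86 [252.2 283.8] [62 65 64] [105   8  64]
-82 [251.8 282.1] [75 64 47] [ 14 131  41]
-78 [251.3 280.4] [202 188 110] [ 24 131 208]
-74 [250.9 278.7] [199 184 103] [ 24 144 207]
-70 [250.5 277.1] [188 162  98] [ 21 122 192]
-66 [250.1 275.4] [141 120  76] [ 21 150 138]
-62 [249.7 273.7] [65 58 44] [ 22 167  55]
```

View pics/end.png

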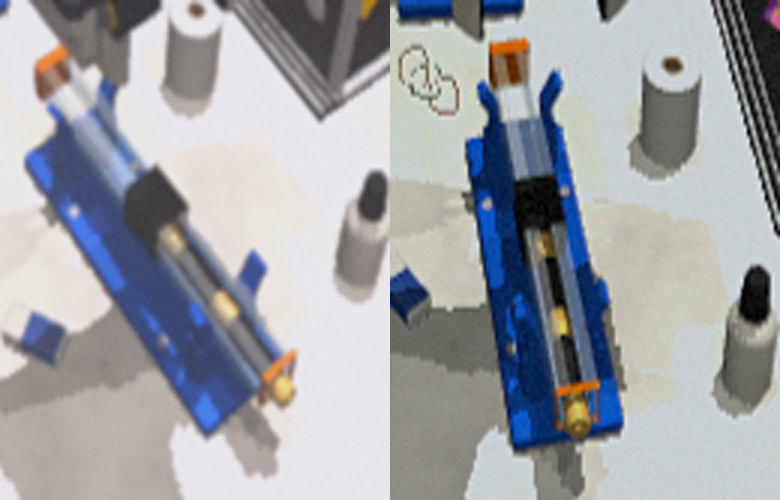

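The end view shows the tube seated and level in both forks, with the gold nose out at (283,388) left and (577,412) right, just past the orange rim. The other cells are inside, the bystanders haven't moved and the gripper is clear.

```bash
python3 -c "
from cell import robot
print(robot.hand_in())"
```

```text
the job is handed in; nothing more can be done
None
```

The job is handed in (no verdict was returned): the tube lies level in both forks the same way round, with the first cell about 8–10 mm out of the mouth by the last side image, the other two cells inside, and the bottle, paper roll and eraser untouched.

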